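# Third hand: bed a bracket against the sprung stop

## Robot

A 7-joint arm with a two-finger parallel gripper is mounted at the origin on the work surface. World frame = base frame: x ahead of the robot, y to its left, z up, the work surface at z = 0. Lengths are in m, angles in rad, forces in N, time in s.
With the tool pointing down it reaches from about 0.425 to 0.875 m from the base axis. Payload 8.4 kg.
Tool frame: the origin (TCP) lies on the centre line of the jaws, within the pads' length; the fingertips stand 8 mm ahead of it and the grasp point (between the pads) lies 11 mm behind it; z points along the fingers, y is the line along which they close (so a half turn about z gives the same grasp; the last joint's range is limited). The gripper opens to 85 mm and grips with 20 to 120 N. Pads are 22 mm wide; open, the fingers measure 114 mm over their backs; the gripper's body (76 mm by 85 mm) begins 54 mm behind the grasp point. The pads swing forward as they close: fully open they stand 13 mm farther back than shut.
Start: joints at [1.115, 0.333, 0.04, 1.465, -0.013, 1.343, -0.059], TCP at [0.227, -0.609, 0.239] pointing down, gripper open.
Joint ranges: [-2.58, 2.58], [-0.38, 2.09], [-1.3, 1.39], [0.25, 2.4], [-1.5, 4.64], [0.08, 2.09], [-2.65, 2.65]. Speed limits (rad/s): [2.22, 2.22, 2.79, 2.79, 3.14, 3.14, 3.14].

## Interface

Orientations are given as a unit quaternion [x, y, z, w].
In Python, from rig import robot gives the robot as it stands.
- The arm moves only by the tool move_arm, never from a script. Its argument "rows" is a list of rows, each a list of 3 entries, a list of its own where there are three numbers: the shift along the tool's x, y, z normalised to -1 to 1, where 1 is 1000 mm, then the turn about the tool's z normalised to -1 to 1, where 1 is 1.5 rad, then the opening, from -1 (shut) to 1 (fully open). In form: [[[tx, ty, tz], turn, claw], ...]. A call has exactly 8 rows; each row is the pose to reach, as a shift and turn from the pose commanded when the call began, along the tool's axes at that moment; what a row does not reach only later rows make up. A row lasts 1/8 s, in which the tool goes at most 62.5 mm and 10.7 degrees, less where a joint would pass 70% of its speed; a pose out of reach is approached as far as the arm can. A call with a number of a shift or a turn outside -1 to 1 is refused whole. A call with a gripper value outside its range is refused whole. The fingers move at their own pace and stop on an object; the grip force is fixed at half the most. Time passes only in rows, so rows that repeat a pose let the fingers close, or fill a call up. It gives the time, the measured TCP pose, the force, the opening and the grip force at its end, in the units of the state.
- robot.get_state(): the state, without advancing time (a new reading comes with each control period).
- robot.camera(name): name is "scene" or "top" or "wrist"; returns the picture (384x512x3 uint8, red, green, blue); there is no depth.
- robot.camera_info(name): a dict with "K" (3x3 intrinsics, pixels), "D" ([k1, k2, p1, p2, k3] as OpenCV has them; the pictures are not rectified), "eye" and "attitude" of the camera in the world. Camera axes: x right, y down, z forward; pixel columns grow to the right and rows downward; lengths in m; the calibration is good to about 2 mm. A picture is of the moment at which its call begins: read the wrist's pose just before it. camera_info takes no time and is no camera call; for the wrist camera it gives the pose at the moment of the call.
- robot.sign_off(): hands the job in; it is judged then, once.
The state is a dict: "time_s": time; "joint_pos": joint angles; "qd": joint speeds; "effort": joint torques, N m; "eef_pos": TCP position; "tool_rot": TCP orientation; "contact_force": force on the tool from outside, world axes, zero at the start; "wrist_torque": the same for the moment, N m; "width": opening from 0.0 (shut) to 1.0 (fully open); "finger_force": force on a finger pad.
Only numpy, scipy, OpenCV 4.12 (cv2) and the standard library are available. Lean on these libraries where they do the work, as an engineer would, in place of code of your own. Each camera call takes 0.05 s, during which the arm holds its last target. There are 200 camera calls.

## Task

Pick up the ribbed aluminium bracket and set it flat on the bed of the steel assembly fixture, drilled face towards the sprung stop plate and one side snug against the low rail. Push it along the rail squarely against the stop and keep up a steady push of about 10 N (the stop's pointer then stands at the middle line of its scale), never driving the stop to its end, so that your mate can put in the bolts. Finish while still holding the bracket there with that push, and leave everything else on the bench where it is.

Things in the scene. Friction and masses are not known exactly. Their poses are not given: they have to be found in the camera images.
- bracket: the ribbed bracket, loose, bare aluminium, 0.16 to 0.28 kg, standing flat. Foot 80 (x) x 60 (y) x 6 mm; upright drilled face plate (two dark holes) 6 thick, 60 wide, 42 high at the foot's +x end; central upright rib along x, 8 thick (y), x -36 to +34, 62 mm high from the underside: grip it there, across y. Origin: centre of the underside; z up, x towards the drilled face
- bracket_face (a point): point on the bracket at the bottom middle of the drilled face's outer surface, 40 mm along the bracket's +x from its origin; axes as the bracket
- fixture: dark steel assembly fixture, screwed to the bench. Bed 200 (x) x 110 (y) x 12 mm. Low rail 12 wide, 14 mm high above the bed along the -y edge, x -90 to +50, inner face at y = -43 mm. Sprung stop plate at the +x end, before a fixed block (x 83 to 100, 34 mm high above the bed). Origin: centre of the underside, z up, x along the rail towards the stop
- seat (a point): fixed point on the top of the fixture's bed (12 mm above the bench): where the point bracket_face comes to lie when the bracket touches the rail and just touches the unpressed stop. At x = 55, y = -13 mm in the fixture's frame; axes as the fixture (x = pushing direction, rail towards -y). Sliding the resting bracket over the bed takes up to about 3 N
- stop (a joint): travel of the sprung stop plate in m: 0 untouched, grows as it is pushed along the fixture's +x, hard end at 0.016. Spring of 1.25 N per mm without preload: 10 N at 0.008. The push on the stop is judged by this; friction on bed and rail makes the hand's force a few N larger
- stop_face (a point): middle of the stop plate's front face, 18 mm above the bed; steel plate 60 wide, 1 to 35 mm above the bed, 10 thick. At its +y side a brass pointer moves over a white scale on the bed with three dark lines: 0, 8 (the long middle line) and 16 mm of travel
- plain_angle: bystander: loose plain aluminium angle without rib, foot 80 x 50 x 5 mm, upright 45 mm high at its +x end; origin at the centre of the underside
- gear: bystander: loose steel gear, 82 mm across, 14 mm thick with a hub 32 mm across up to 26 mm; origin at the centre of the underside
- bearing: bystander: loose steel bearing ring, 52 mm across, 15 mm high; origin at the centre of the underside
- screwdriver: bystander: loose screwdriver with a red handle, lying along its x axis; origin on its underside
- wrench: bystander: loose steel wrench, lying along its x axis; origin on its underside
- jar: bystander: loose small glass jar, 60 mm across, 80 mm high; origin at the centre of the underside
- socket: bystander: loose steel socket standing upright, 26 mm across, 40 mm high; origin at the centre of the underside
There are look-alikes about, which are no part of the job. Leave any brown look-alike of the bracket alone. Of the things that look like the fixture, the larger one is meant.

How it is judged:
By the outcome, as a careful person would: the job done as asked, in the order asked, and still so for the second after the job is handed in, while the arm keeps its last pose, push and grip.
It also fails if it takes over 54 s, if anything falls off the work surface, if the arm or the gripper's body presses on something with over 40 N, if the wrist force passes 120 N, or if a joint passes its speed limit or range.

## Working session

There is one attempt and no reset: what is moved stays moved. The work goes in short steps, Python scripts to look and compute and a tool call to move; the robot and the scene stay as the last step left them, time stands still between calls to the robot, and variables do not carry over. Pictures are saved under pics/ and viewed, at most 10 in all, crops included, and the job is handed in when it is done.

Besides the shell and the picture viewer there is one more tool, called after ">>>" as name(argument=value, ...), one argument or row to a line, values as JSON. move_arm: Moves the arm, as the interface text tells. Its arguments: {"type":"object","properties":{"rows":{"type":"array"}},"required":["rows"]}

```bash
mkdir -p pics; ls; cat > h.py <<'E'
import numpy as np, cv2, json
from rig import robot
from scipy.spatial.transform import Rotation as R
def grab(n,f):
    i=robot.camera_info(n); im=robot.camera(n)
    cv2.imwrite(f'pics/{f}.png',im[:,:,::-1]); 
    json.dump({k:np.array(v).tolist() for k,v in i.items()},open(f'pics/{f}.json','w')); return im,i
def load(f):
    return cv2.imread(f'pics/{f}.png'),{k:np.array(v) for k,v in json.load(open(f'pics/{f}.json')).items()}
def rot(i):
    a=np.array(i['attitude'],float); return a if a.shape==(3,3) else R.from_quat(a).as_matrix()
def ray(i,uv):
    p=cv2.undistortPoints(np.array(uv,float).reshape(-1,1,2),np.array(i['K'],float),np.array(i['D'],float)).reshape(-1,2)
    d=np.c_[p,np.ones(len(p))]@rot(i).T
    return np.array(i['eye'],float),d
def plane(i,uv,z):
    e,d=ray(i,uv); return e+d*((z-e[2])/d[:,2])[:,None]
def tri(i1,u1,i2,u2):
    e1,d1=ray(i1,u1); e2,d2=ray(i2,u2); out=[]
    for a,b in zip(d1,d2):
        s=np.linalg.lstsq(np.c_[a,-b],e2-e1,rcond=None)[0]; p,q=e1+s[0]*a,e2+s[1]*b
        out.append(np.r_[(p+q)/2,np.linalg.norm(p-q)])
    return np.array(out)
def proj(i,P):
    M=rot(i); t=-M.T@np.array(i['eye'],float)
    return cv2.projectPoints(np.array(P,float).reshape(-1,1,3),cv2.Rodrigues(M.T)[0],t,np.array(i['K'],float),np.array(i['D'],float))[0].reshape(-1,2)
E
python3 - <<'E'
from h import *
for n in('scene','top'):
    im,i=grab(n,n+'0'); print(i)
a,_=load('scene0');b,_=load('top0')
cv2.imwrite('pics/both.png',cv2.resize(np.vstack([a,b]),None,fx=.78,fy=.78))
print(robot.get_state())
E
```

```text
pics
{'K': array([[427.2056506 ,   0.        , 254.93283469],
       [  0.        , 427.2056506 , 182.58554637],
       [  0.        ,   0.        ,   1.        ]]), 'D': array([-0.08247147,  0.        ,  0.        ,  0.        ,  0.        ]), 'eye': array([ 1.3533808 , -0.01176968,  0.67583691]), 'attitude': array([ 0.64475507,  0.61701696, -0.31577528, -0.32228395])}
{'K': array([[496.71057285,   0.        , 252.2226289 ],
       [  0.        , 496.71057285, 196.54469964],
       [  0.        ,   0.        ,   1.        ]]), 'D': array([-0.22101711,  0.        ,  0.        ,  0.        ,  0.        ]), 'eye': array([0.31454391, 0.01950048, 1.21871002]), 'attitude': array([ 0.71323982, -0.69507673,  0.06692172, -0.06065299])}
{'time_s': 0.1, 'joint_pos': array([ 1.11478623,  0.33386351,  0.03986074,  1.46618207, -0.01338138,
        1.34331747, -0.05852531]), 'qd': array([-0.00087411, -0.00172008, -0.00353855, -0.00088976,  0.00188987,
        0.00136768,  0.00062816]), 'effort': array([ 3.68019813e-03, -6.60017323e+01,  1.37004510e+00, -4.06472933e+01,
        1.71528594e-02,  8.99425795e-03,  7.91838829e-05]), 'eef_pos': array([ 0.22687236, -0.6086868 ,  0.23849537]), 'tool_rot': array([ 9.84129907e-01,  1.77447906e-01, -1.89705504e-04, -7.28099984e-04]), 'contact_force': array([ 0.20247549,  0.1403142 , -0.21179649]), 'wrist_torque': array([ 0.01301991, -0.02153836,  0.0281307 ]), 'finger_force': 0.0, 'width': 0.9995192229599481}
```

View pics/top0.png

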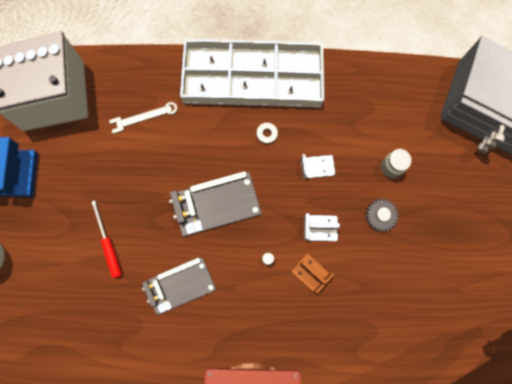

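View pics/scene0.png

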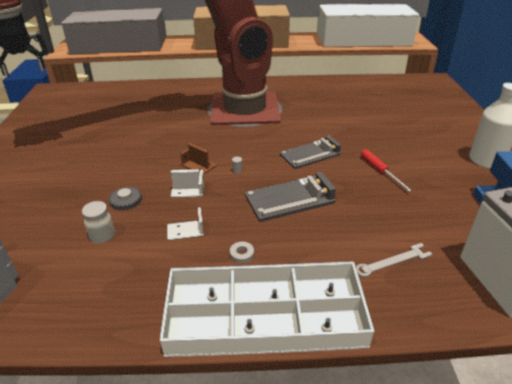

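The top view has two ribbed parts: the bare aluminium one at about (321,228) and a brown one at (312,272). The unribbed angle is at (318,167). There are two fixtures, the larger at (215,203) and the smaller at (180,285). The aluminium ribbed part and the larger fixture fit the description, and one enlarged crop should confirm both.

```bash
python3 - <<'E'
from h import *
a,i=load('top0');b,j=load('scene0')
s=lambda im,x,y,w,h,k:cv2.resize(im[y:y+h,x:x+w],(w*k,h*k),interpolation=cv2.INTER_CUBIC)
o=np.zeros((600,800,3),np.uint8)
def put(im,x,y): o[y:y+im.shape[0],x:x+im.shape[1]]=im
put(s(a,295,205,50,40,8),0,0)       # top bracket
put(s(a,165,168,100,70,4),400,0)
put(s(b,160,160,50,40,8),0,320)
put(s(b,240,170,100,55,4),400,320)
cv2.imwrite('pics/crop1.png',o)
P=plane(i,[[321,228],[215,203],[312,272],[318,167]],0.0);print(P.round(3))
E
```

```text
Traceback (most recent call last):
ValueError: could not broadcast input array from shape (320,400,3) into shape (280,400,3)
```

```bash
python3 - <<'E'
from h import *
a,i=load('top0');b,j=load('scene0')
s=lambda im,x,y,w,h,k:cv2.resize(im[y:y+h,x:x+w],(w*k,h*k),interpolation=cv2.INTER_CUBIC)
o=np.zeros((600,800,3),np.uint8)
def put(im,x,y): o[y:y+im.shape[0],x:x+im.shape[1]]=im
put(s(a,295,207,50,37,8),0,0)
put(s(a,165,168,100,70,4),400,0)
put(s(b,160,162,50,37,8),0,300)
put(s(b,240,170,100,55,4),400,300)
cv2.imwrite('pics/crop1.png',o)
P=plane(i,[[321,228],[215,203],[312,272],[318,167]],0.0);print(P.round(3))
E
```

```text
[[ 0.463 -0.161  0.   ]
 [ 0.518  0.104  0.   ]
 [ 0.353 -0.14   0.   ]
 [ 0.618 -0.154  0.   ]]
```

View pics/crop1.png

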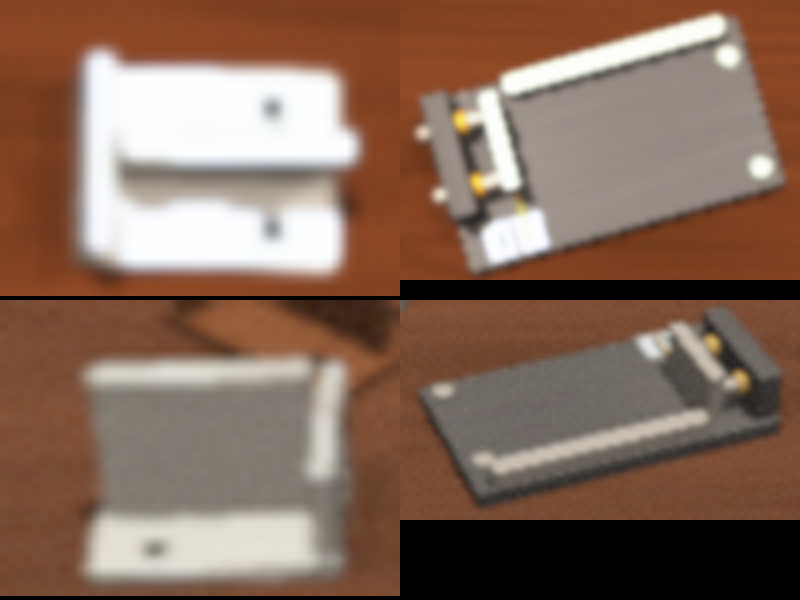

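The crop confirms it: bare aluminium ribbed bracket, face plate on its left (world +y), ribbed and with two dark holes. The larger fixture has its stop on the left (+y) and its rail on the far (+x) edge. Next I get approximate poses from the top and scene pixels.

```bash
python3 - <<'E'
from h import *
a,i=load('top0');b,j=load('scene0')
c=lambda x,y:[165+(x-400)/4,168+y/4]
P=plane(i,[c(737,17),c(783,183),c(473,272)],.012)[:,:2]
print('bed',P.round(4)); 
ux=P[2]-P[1];uy=P[1]-P[0]; print(np.linalg.norm(ux),np.linalg.norm(uy),np.degrees(np.arctan2(ux[1],ux[0])),np.degrees(np.arctan2(uy[1],uy[0]))+90, 'ctr',(P[0]+P[2])/2)
q=lambda x,y:[295+x/8,207+y/8]
# foot right corners (front/back of foot -x end) z=.006, face plate outer bottom
F=plane(i,[q(342,72),q(342,270),q(80,265)],.006);print('foot',F.round(4))
# rib top far end: top view (358,148) & scene rib: left end of rib top (85,372)->(160+85/8,162+(372-300)/8)
t=tri(i,[q(358,148),q(118,155)],j,[[160+85/8,162+72/8],[160+318/8,162+68/8]]);print('rib top',t.round(4))
d=t[1]-t[0];print(np.degrees(np.arctan2(d[1],d[0])),np.linalg.norm(d[:3]))
s=robot.get_state();M=R.from_quat(s['tool_rot']).as_matrix()
for tgt in([.463,-.165,.25],):
    print('tool shift',M.T@(np.array(tgt)-s['eef_pos']),'yaw',np.degrees(np.arctan2(M[1,0],M[0,0])))
E
```

```text
bed [[ 0.5964  0.0204]
 [ 0.4927 -0.0105]
 [ 0.4326  0.1776]]
0.19749880441645232 0.10823682075188096 107.73423412261914 -73.394818174499 ctr [0.51449556 0.09903886]
foot [[ 0.4927 -0.2023  0.006 ]
 [ 0.431  -0.2023  0.006 ]
 [ 0.4309 -0.1208  0.006 ]]
rib top [[ 0.4617 -0.1962  0.0636  0.0007]
 [ 0.4584 -0.1241  0.0602  0.0028]]
92.60746146110112 0.07225484921962597
tool shift [ 0.3762198  -0.33329146 -0.01104783] yaw 20.44229622117495
```

>>> move_arm(
  rows=[
    [[0.047,-0.042,-0.001],-0.1,1],
    [[0.094,-0.083,-0.003],-0.2,1],
    [[0.141,-0.125,-0.004],-0.3,1],
    [[0.188,-0.167,-0.006],-0.4,1],
    [[0.235,-0.208,-0.007],-0.51,1],
    [[0.282,-0.25,-0.008],-0.62,1],
    [[0.33,-0.29,-0.01],-0.73,1],
    [[0.376,-0.333,-0.011],-0.833,1],
  ],
)

```text
time_s: 1.1
eef_pos: [0.4625, -0.166, 0.2503]
tool_rot: [0.693, 0.721, -0.0, 0.0]
contact_force: [0.7, -0.8, 0.2]
width: 1.002
finger_force: 0.0
```

>>> move_arm(
  rows=[
    [[0,0,0],0,1],
    [[0,0,0],0,1],
    [[0,0,0],0,1],
    [[0,0,0],0,1],
    [[0,0,0],0,1],
    [[0,0,0],0,1],
    [[0,0,0],0,1],
    [[0,0,0],0,1],
  ],
)

```text
time_s: 2.1
eef_pos: [0.4619, -0.1679, 0.2503]
tool_rot: [0.694, 0.72, 0.0, -0.0]
contact_force: [0.1, -0.5, -0.1]
width: 0.997
finger_force: 0.0
```

```bash
python3 - <<'E'
from h import *
s=robot.get_state();print(s['time_s'],s['eef_pos'],R.from_quat(s['tool_rot']).as_matrix()[:,0],s['joint_pos'].round(2))
im,i=grab('wrist','w1');print(i)
E
```

```text
2.1 [ 0.46193943 -0.16787283  0.25027615] [-3.54749444e-02  9.99370565e-01  4.42787579e-05] [ 0.68  0.03 -0.42  1.8   0.01  1.31  0.29]
{'K': array([[285.55435842,   0.        , 251.27401573],
       [  0.        , 285.55435842, 193.62695616],
       [  0.        ,   0.        ,   1.        ]]), 'D': array([-0.00762097,  0.        ,  0.        ,  0.        ,  0.        ]), 'eye': array([ 0.45863352, -0.08774944,  0.38516745]), 'attitude': array([0.98702442, 0.01731168, 0.00310749, 0.15960401])}
```

View pics/w1.png

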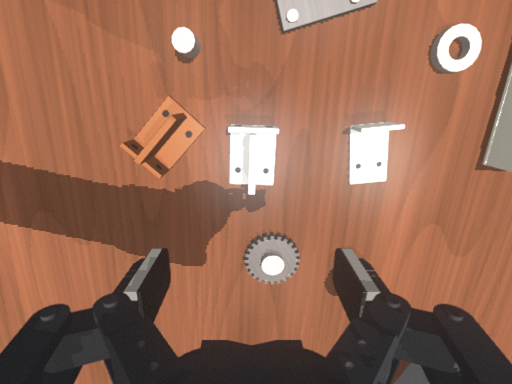

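The wrist view shows the bracket at (252,158) with its face plate up the image (+y), the brown look-alike at (163,135), the plain angle at (370,155) and the gear at (272,260). Next I move over the fixture for a close view.

>>> move_arm(
  rows=[
    [[0.035,0.007,0],-0.023,1],
    [[0.07,0.014,0],-0.046,1],
    [[0.105,0.021,0],-0.07,1],
    [[0.14,0.028,0],-0.094,1],
    [[0.175,0.035,0],-0.117,1],
    [[0.21,0.042,0],-0.14,1],
    [[0.245,0.049,0],-0.164,1],
    [[0.27,0.055,0],-0.175,1],
  ],
)

```text
time_s: 3.15
eef_pos: [0.5067, 0.108, 0.2506]
tool_rot: [0.592, 0.806, 0.0, -0.0]
contact_force: [0.1, -0.1, 0.5]
width: 1.0
finger_force: 0.0
```

>>> move_arm(
  rows=[
    [[0,0,0],0,1],
    [[0,0,0],0,1],
    [[0,0,0],0,1],
    [[0,0,0],0,1],
    [[0,0,0],0,1],
    [[0,0,0],0,1],
    [[0,0,0],0,1],
    [[0,0,0],0,1],
  ],
)

```text
time_s: 4.15
eef_pos: [0.5073, 0.1039, 0.2503]
tool_rot: [0.594, 0.804, 0.0, -0.0]
contact_force: [1.2, 0.5, 0.3]
width: 1.001
finger_force: 0.0
```

```bash
python3 - <<'E'
from h import *
s=robot.get_state();M=R.from_quat(s['tool_rot']).as_matrix();print(s['time_s'],s['eef_pos'],np.degrees(np.arctan2(M[1,0],M[0,0])),s['joint_pos'].round(2))
im,i=grab('wrist','w2');print(i)
c=cv2.resize(im[60:260,130:380,::-1],None,fx=3,fy=3,interpolation=cv2.INTER_CUBIC);cv2.imwrite('pics/w2c.png',c)
E
```

```text
4.15 [0.50732509 0.10390961 0.25028781] 107.0756846841487 [ 0.37  0.11 -0.7   1.74  0.07  1.32 -0.05]
{'K': array([[285.55435842,   0.        , 251.27401573],
       [  0.        , 285.55435842, 193.62695616],
       [  0.        ,   0.        ,   1.        ]]), 'D': array([-0.00762097,  0.        ,  0.        ,  0.        ,  0.        ]), 'eye': array([0.4830753 , 0.18048956, 0.38516932]), 'attitude': array([0.97626065, 0.14631256, 0.02403612, 0.15789253])}
```

View pics/w2c.png

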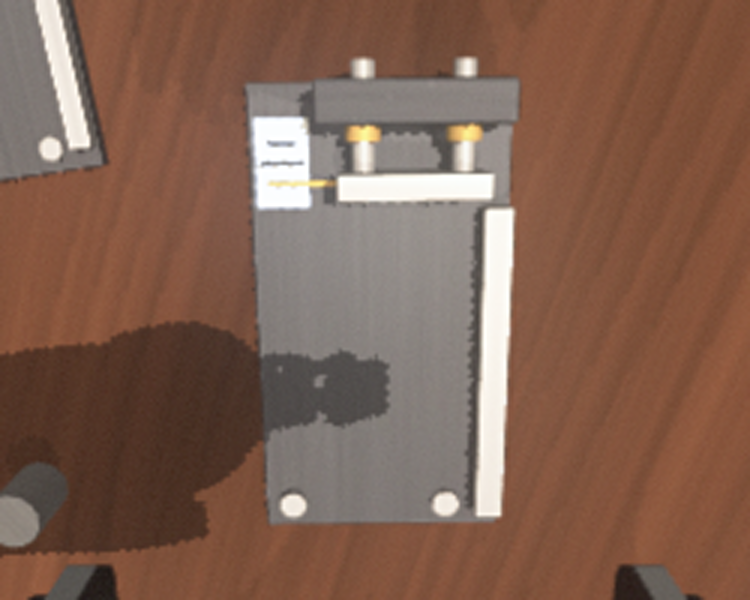

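The enlarged wrist view of the fixture gives these crop pixels: rail (486,208) to (476,516) along its inner edge, stop plate front edge about (338,203) to (493,199), pointer at the 0 line, bed corners (248,85), (269,522) and (500,522). I measure with masks and rays.

```bash
python3 - <<'E'
from h import *
w,iw=load('w2');t,it=load('top0');w1,i1=load('w1')
def comps(im,box,thr):
    x0,y0,x1,y1=box; g=im[y0:y1,x0:x1].min(2); m=(g>thr).astype(np.uint8)
    n,l,s,c=cv2.connectedComponentsWithStats(m); return [(s[k],c[k]+[x0,y0],np.argwhere(l==k)[:,::-1]+[x0,y0]) for k in range(1,n) if s[k,4]>25]
def rect(p):
    r=cv2.minAreaRect(p.astype(np.float32)); return r
for nm,im,i,box in(('w2',w,iw,(210,80,310,235)),('top',t,it,(165,165,265,240))):
    for s,c,p in comps(im,box,150):
        b=cv2.boxPoints(rect(p)); print(nm,s[4],c.round(1),b.round(1).tolist(),rect(p)[2])
# bed corners tri
q=lambda x,y:[130+(x+.5)/3-.5,60+(y+.5)/3-.5]
W=[q(500,522),q(269,522),q(248,85)]
print('bed tri')
# in top image: right-top=(rail side, -x end), right-bottom, left-bottom
T=[[249.3,172.3],[260.8,213.8],[183.3,236]]
print(tri(iw,W,it,T).round(4))
P=plane(iw,W,.012)[:,:2];print(P.round(4))
dx=P[2]-P[1];dy=P[1]-P[0];print(np.linalg.norm(dx),np.linalg.norm(dy),np.degrees(np.arctan2(dx[1],dx[0])),np.degrees(np.arctan2(dy[1],dy[0])),'c',(P[0]+P[2])/2)
Rl=plane(iw,[q(486,208),q(476,516),q(514,208),q(501,516)],.026);print('rail',Rl.round(4))
for a,b in((0,1),(2,3)):
    d=Rl[a]-Rl[b];print(np.degrees(np.arctan2(d[1],d[0])),np.linalg.norm(d))
S=plane(iw,[q(338,203),q(493,199)],.047);d=S[0]-S[1];print('stop',S.round(4),np.degrees(np.arctan2(d[1],d[0])),np.linalg.norm(d))
for nm,im,i,box in(('w1',w1,i1,(215,110,290,205)),('top',t,it,(295,205,345,245))):
    for s,c,p in comps(im,box,140):
        print(nm,s[4],c.round(1),cv2.boxPoints(rect(p)).round(1).tolist(),rect(p)[2])
c=cv2.resize(w1[110:210,200:300],None,fx=6,fy=6,interpolation=cv2.INTER_CUBIC);cv2.imwrite('pics/w1c.png',c)
E
```

```text
w2 35 [250.6  82.4] [[248.0, 80.0], [253.0, 80.0], [253.0, 85.0], [248.0, 85.0]] 90.0
w2 32 [285.5  82.2] [[283.0, 80.0], [288.0, 80.0], [288.0, 85.0], [283.0, 85.0]] 90.0
w2 593 [223.5 114. ] [[213.0, 99.0], [233.0, 99.0], [233.0, 129.0], [213.0, 129.0]] 90.0
w2 621 [267.5 119.7] [[242.0, 103.0], [294.0, 103.0], [294.0, 127.0], [242.0, 127.0]] 90.0
w2 941 [294.3 178.9] [[288.0, 231.0], [291.20001220703125, 128.6999969482422], [300.70001220703125, 129.0], [297.6000061035156, 231.3000030517578]] 1.7899105548858643
w2 54 [227.2 228.3] [[222.0, 228.0], [227.0, 223.0], [232.5, 228.5], [227.5, 233.5]] 45.0
w2 58 [278.1 227.6] [[274.0, 224.0], [282.0, 224.0], [282.0, 231.0], [274.0, 231.0]] 90.0
top 528 [207.8 188.5] [[174.10000610351562, 198.39999389648438], [232.3000030517578, 154.8000030517578], [247.10000610351562, 174.39999389648438], [188.8000030517578, 218.10000610351562]] 53.13010025024414
top 36 [246.4 181.7] [[242.5, 181.5], [246.5, 177.5], [251.0, 182.0], [247.0, 186.0]] 45.0
top 39 [254.8 209.2] [[252.0, 206.0], [258.0, 206.0], [258.0, 212.0], [252.0, 212.0]] 90.0
top 197 [193.
[... 300 characters left out ...]
[ 0.4935 -0.0098]
 [ 0.4339  0.1786]]
0.19758936038227068 0.11125575390037512 107.53482993928516 -162.97002843053608 c [0.51688061 0.10073036]
rail [[0.5413 0.1614 0.026 ]
 [0.5838 0.0284 0.026 ]
 [0.5523 0.1648 0.026 ]
 [0.5949 0.0318 0.026 ]]
107.70648442743273 0.13961997186674963
107.72633300593822 0.13963370910150044
stop [[0.4826 0.1475 0.047 ]
 [0.5394 0.1665 0.047 ]] -161.491297631709 0.05984297204723063
w1 2884 [252.1 155. ] [[225.6999969482422, 193.1999969482422], [228.10000610351562, 123.69999694824219], [279.20001220703125, 125.4000015258789], [276.79998779296875, 195.0]] 1.9749339818954468
top 786 [320.7 227.2] [[305.0, 213.0], [339.0, 213.0], [339.0, 240.0], [305.0, 240.0]] 90.0
```

View pics/w1c.png

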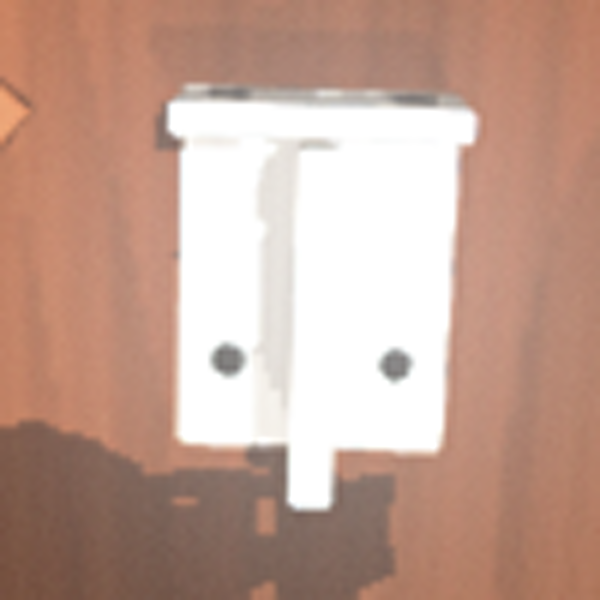

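The enlarged bracket view shows the rib end at crop (288..331,508), foot corners at (177,443) and (440,452), and the face plate at the top with its two dark holes on the far side.

```bash
python3 - <<'E'
from h import *
t,it=load('top0');sc,js=load('scene0');_,i1=load('w1')
q=lambda x,y:[200+(x+.5)/6-.5,110+(y+.5)/6-.5]
e=lambda z,*p:plane(i1,[q(*a) for a in p],z)
A=e(.062,(288,508),(331,508),(297,145));print('rib end',A.round(4)); d=A[2]-A[0];print('yaw rib',np.degrees(np.arctan2(d[1],d[0])))
F=e(.006,(177,443),(440,452));d=F[1]-F[0];print('foot',F.round(4),np.degrees(np.arctan2(d[1],d[0])),np.linalg.norm(d))
for z in(.042,.048):
    B=e(z,(168,137),(477,143),(168,98),(477,106));d=B[1]-B[0];print('plate',B.round(4),np.degrees(np.arctan2(d[1],d[0])),np.linalg.norm(d))
T=[295+(344.5+.5)/8-.5+1.5,207+(148)/8-.5]
print('tri rib end w1/top, w1/scene',tri(i1,[q(310,508)],it,[[295+358/8,207+148/8]]).round(4),tri(i1,[q(288,508)],js,[[160+85/8,162+72/8]]).round(4))
yaw=np.radians(92);u=np.array([np.cos(yaw),np.sin(yaw)])
print('centre from rib',(A[:2,:2].mean(0)+.036*u),'from foot',F[:,:2].mean(0)+.04*u)
s=robot.get_state();print(s['eef_pos'],s['time_s'])
E
```

```text
rib end [[ 0.4582 -0.1959  0.062 ]
 [ 0.4668 -0.1956  0.062 ]
 [ 0.4577 -0.1248  0.062 ]]
yaw rib 90.4362146666546
foot [[ 0.4321 -0.1998  0.006 ]
 [ 0.4928 -0.1998  0.006 ]] -0.03773535254186828 0.06070296747616289
plate [[ 0.4322 -0.1264  0.042 ]
 [ 0.4931 -0.1254  0.042 ]
 [ 0.4321 -0.1189  0.042 ]
 [ 0.4926 -0.1183  0.042 ]] 0.9172008129622441 0.060951040339480046
plate [[ 0.4326 -0.1257  0.048 ]
 [ 0.4925 -0.1248  0.048 ]
 [ 0.4326 -0.1183  0.048 ]
 [ 0.4921 -0.1177  0.048 ]] 0.9172008129622632 0.059885361626142164
tri rib end w1/top, w1/scene [[ 4.627e-01 -1.981e-01  5.530e-02  1.000e-04]] [[ 4.582e-01 -1.964e-01  6.110e-02  3.000e-04]]
centre from rib [ 0.46124731 -0.1598093 ] from foot [ 0.46105964 -0.15983497]
[0.50732104 0.10389599 0.25026766] 4.2
```

>>> move_arm(
  rows=[
    [[-0.034,-0.017,0],0.03,0],
    [[-0.068,-0.035,0.01],0.06,0],
    [[-0.103,-0.052,0.03],0.09,0],
    [[-0.138,-0.07,0.05],0.12,0],
    [[-0.172,-0.087,0.08],0.15,0],
    [[-0.206,-0.104,0.11],0.18,0],
    [[-0.241,-0.121,0.14],0.194,0],
    [[-0.241,-0.121,0.15],0.194,0],
  ],
)

```text
time_s: 5.2
eef_pos: [0.4605, -0.1647, 0.0984]
tool_rot: [0.706, 0.708, -0.001, -0.001]
contact_force: [-0.1, -0.0, 0.6]
width: 0.499
finger_force: 0.0
```

>>> move_arm(
  rows=[
    [[0,0,0],0,0],
    [[0,0,0],0,0],
    [[0,0,0],0,0],
    [[0,0,0],0,0],
    [[0,0,0],0,0],
    [[0,0,0],0,0],
    [[0,0,0],0,0],
    [[0,0,0],0,0],
  ],
)

```text
time_s: 6.2
eef_pos: [0.4624, -0.162, 0.1002]
tool_rot: [0.705, 0.71, 0.0, -0.0]
contact_force: [0.7, -0.4, -0.1]
width: 0.498
finger_force: 0.0
```

```bash
python3 - <<'E'
from h import *
s=robot.get_state();M=R.from_quat(s['tool_rot']).as_matrix();print(s['time_s'],s['eef_pos'],np.degrees(np.arctan2(M[1,0],M[0,0])),s['joint_pos'].round(2),s['width'])
print(M.T@(np.array([.462,-.162,.028])-s['eef_pos']))
im,i=grab('wrist','w3')
uv=proj(i,[[.462,-.196,.062],[.458,-.196,.062],[.466,-.196,.062]]);print(uv)
print(im[int(uv[0,1])-4:int(uv[0,1])+6:2,int(uv[0,0])-14:int(uv[0,0])+16,2])
E
```

```text
6.2 [ 0.46236826 -0.16201848  0.10024702] 90.39503494676372 [ 0.66  0.17 -0.45  1.99  0.09  1.    0.18] 0.4982174887171607
[ 1.45536244e-05 -3.62696069e-04  7.22470485e-02]
[[250.91279328 270.2547411 ]
 [245.2130047  270.22370432]
 [256.61199529 270.28530862]]
[[ 54  55  54  54  61  69  69  71  70  75 120 178 187 187 187 187 185 185
  185 185 181 142  83  71  73  74  73  69  72  76]
 [ 53  50  57  67  70  68  70  71  66  76 119 179 189 185 186 183 183 184
  185 186 173 127  76  71  74  70  71  71  74  74]
 [ 53  51  57  65  68  67  71  66  69  69  74  83  84  84  83  85  84  85
   87  89  83  75  71  70  70  72  71  72  69  71]
 [ 58  70  68  67  70  68  67  69  69  66  71  69  69  68  67  70  68  71
   70  73  73  71  71  71  74  72  67  69  72  71]
 [ 71  68  66  68  69  65  67  72  68  68  67  67  67  64  65  70  68  70
   68  74  70  71  70  69  72  71  67  70  67  69]]
```

>>> move_arm(
  rows=[
    [[0,0,0.02],0,0],
    [[0,0,0.04],0,0],
    [[0,0,0.055],0,0],
    [[0,0,0.065],0,0],
    [[0,0,0.072],0,0],
    [[0,0,0.072],0,0],
    [[0,0,0.072],0,0],
    [[0,0,0.072],0,0],
  ],
)

```text
time_s: 7.25
eef_pos: [0.4627, -0.1621, 0.0287]
tool_rot: [0.705, 0.71, 0.0, 0.0]
contact_force: [-1.0, -0.3, -0.3]
width: 0.499
finger_force: 0.0
```

>>> move_arm(
  rows=[
    [[0,0,0],0,-0.4],
    [[0,0,0],0,-0.7],
    [[0,0,0],0,-1],
    [[0,0,0],0,-1],
    [[0,0,0],0,-1],
    [[0,0,0],0,-1],
    [[0,0,0],0,-1],
    [[0,0,0],0,-1],
  ],
)

```text
time_s: 8.25
eef_pos: [0.4625, -0.162, 0.0284]
tool_rot: [0.705, 0.71, 0.0, 0.0]
contact_force: [-0.7, -0.2, 5.1]
width: 0.087
finger_force: 58.7
```

```bash
python3 - <<'E'
from h import *
s=robot.get_state();M=R.from_quat(s['tool_rot']).as_matrix();print(s['time_s'],s['eef_pos'],np.degrees(np.arctan2(M[1,0],M[0,0])),s['width'],s['finger_force'],s['contact_force'])
E
```

```text
8.25 [ 0.46252259 -0.16202876  0.0284311 ] 90.40378593063419 0.08669148414667636 58.72023940086365 [-0.73003523 -0.15832755  5.14649156]
```

Grasp holds (width 0.087, about 7.4 mm opening, 59 N). I lift, then carry to a hover about 30 mm behind the stop.

>>> move_arm(
  rows=[
    [[0,0,-0.01],0,-1],
    [[0,0,-0.025],0,-1],
    [[0,0,-0.045],0,-1],
    [[0,0,-0.06],0,-1],
    [[0,0,-0.07],0,-1],
    [[0,0,-0.07],0,-1],
    [[0,0,-0.07],0,-1],
    [[0,0,-0.07],0,-1],
  ],
)

```text
time_s: 9.25
eef_pos: [0.462, -0.1618, 0.0976]
tool_rot: [0.705, 0.71, -0.0, -0.001]
contact_force: [-0.2, -0.2, -2.9]
width: 0.087
finger_force: 58.5
```

>>> move_arm(
  rows=[
    [[0.03,0.009,0],-0.025,-1],
    [[0.065,0.018,0],-0.05,-1],
    [[0.1,0.028,0],-0.08,-1],
    [[0.135,0.038,0],-0.11,-1],
    [[0.17,0.048,0],-0.14,-1],
    [[0.205,0.058,0],-0.17,-1],
    [[0.235,0.066,0],-0.19,-1],
    [[0.249,0.07,0],-0.2,-1],
  ],
)

```text
time_s: 10.25
eef_pos: [0.5305, 0.0893, 0.0979]
tool_rot: [0.59, 0.808, 0.0, -0.001]
contact_force: [0.0, -0.2, -2.6]
width: 0.086
finger_force: 58.5
```

>>> move_arm(
  rows=[
    [[0,0,0],0,-1],
    [[0,0,0],0,-1],
    [[0,0,0],0,-1],
    [[0,0,0],0,-1],
    [[0,0,0],0,-1],
    [[0,0,0],0,-1],
    [[0,0,0],0,-1],
    [[0,0,0],0,-1],
  ],
)

```text
time_s: 11.25
eef_pos: [0.5307, 0.0875, 0.0983]
tool_rot: [0.591, 0.807, 0.0, -0.0]
contact_force: [-0.3, 0.2, -3.2]
width: 0.088
finger_force: 58.5
```

```bash
cat >> h.py <<'E'
yawf=np.radians(107.6); UX=np.array([np.cos(yawf),np.sin(yawf)]); UY=np.array([-UX[1],UX[0]]); SEAT=np.array([.5115,.157])
def st():
    s=robot.get_state();M=R.from_quat(s['tool_rot']).as_matrix()
    d=s['eef_pos'][:2]-SEAT; f=s['contact_force']
    print('t',s['time_s'],'tcp',s['eef_pos'].round(4),'yaw',np.degrees(np.arctan2(M[1,0],M[0,0])).round(2),'w',s['width'].round(3),'fixture x,y of tcp rel seat',(d@UX).round(4),(d@UY).round(4),'F along x,y,z',(f[:2]@UX).round(2),(f[:2]@UY).round(2),f[2].round(2),'tq',s['wrist_torque'].round(2))
    return s,M
E
python3 - <<'E'
from h import *
st(); im,i=grab('wrist','w4')
cv2.imwrite('pics/w4c.png',cv2.resize(im[40:300,110:400,::-1],None,fx=2.3,fy=2.3,interpolation=cv2.INTER_CUBIC))
E
```

```text
Traceback (most recent call last):
  File "h.py", line 31, in st
    print('t',s['time_s'],'tcp',s['eef_pos'].round(4),'yaw',np.degrees(np.arctan2(M[1,0],M[0,0])).round(2),'w',s['width'].round(3),'fixture x,y of tcp rel seat',(d@UX).round(4),(d@UY).round(4),'F along x,y,z',(f[:2]@UX).round(2),(f[:2]@UY).round(2),f[2].round(2),'tq',s['wrist_torque'].round(2))
                                                                                                               ^^^^^^^^^^^^^^^^
AttributeError: 'float' object has no attribute 'round'
```

```bash
sed -i "s/s\['width'\].round(3)/round(float(s['width']),3)/" h.py
python3 - <<'E'
from h import *
st(); im,i=grab('wrist','w4')
cv2.imwrite('pics/w4c.png',cv2.resize(im[40:300,110:400,::-1],None,fx=2.3,fy=2.3,interpolation=cv2.INTER_CUBIC))
E
```

```text
t 11.25 tcp [0.5307 0.0875 0.0983] yaw 107.59 w 0.088 fixture x,y of tcp rel seat -0.072 0.0027 F along x,y,z 0.33 0.21 -3.15 tq [-0.02  0.02 -0.02]
```

View pics/w4c.png

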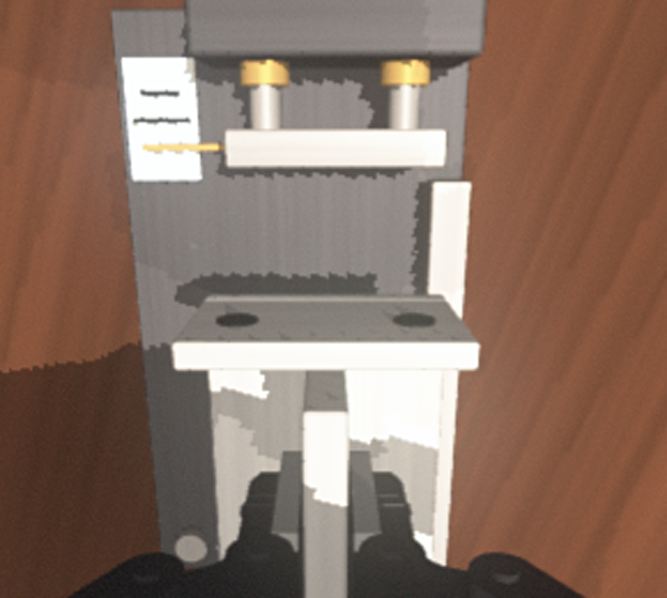

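The wrist view shows the held bracket with its drilled face towards the stop. The face's bottom edge is at crop (207..447,297) and its top edge at (174..478,343). The stop front edge is at (225..445,166), the rail inner edge starts at (430,183), and the pointer is on the 0 line. I check offset and parallelism.

```bash
python3 - <<'E'
from h import *
_,i=load('w4'); im,_=load('w4')
q=lambda x,y:[110+(x+.5)/2.3-.5,40+(y+.5)/2.3-.5]
def show(n,z,*p):
    P=plane(i,[q(*a) for a in p],z); d=P[1]-P[0]; r=P[:,:2]-SEAT
    print(n,'ang',np.degrees(np.arctan2(d[1],d[0])).round(2),'len',np.linalg.norm(d).round(4),'fx',(r@UX).round(4),'fy',(r@UY).round(4))
u=.0983-.0284
show('face top outer edge',u+.042,(174,343),(479,343))
show('face top48',u+.048,(174,343),(479,343))
show('face bottom',u,(207,297),(447,297))
show('rib top front',u+.062,(304,411),(349,411))
show('stop front top',.047,(225,167),(445,166))
show('rail inner top',.026,(427,298),(431,183))
show('rail outer top',.026,(463,315),(471,183))
# edge refine: rows of transitions
g=im.min(2).astype(int)
for x in (215,230,245,260,275,290,298): 
    print(x, g[104:115,x])
E
```

```text
face top outer edge ang 17.56 len 0.059 fx [-0.0297 -0.0298] fy [ 0.0327 -0.0263]
face top48 ang 17.56 len 0.0561 fx [-0.0278 -0.0279] fy [ 0.0313 -0.0249]
face bottom ang 17.56 len 0.0611 fx [-0.0306 -0.0307] fy [ 0.0335 -0.0276]
rib top front ang 17.56 len 0.0075 fx [-0.0354 -0.0354] fy [ 0.007  -0.0005]
stop front top ang 17.83 len 0.0601 fx [0.0003 0.0005] fy [ 0.0308 -0.0293]
rail inner top ang 108.4 len 0.0361 fx [-0.0415 -0.0054] fy [-0.0295 -0.029 ]
rail outer top ang 107.97 len 0.0418 fx [-0.0471 -0.0054] fy [-0.0415 -0.0412]
215 [231 229 230 231 229 228 228 222 157 101  87]
230 [231 231 233 233 232 230 232 225 152  94  87]
245 [234 234 236 235 234 230 232 226 153  95  80]
260 [236 236 238 237 235 233 233 229 152  93  78]
275 [240 240 240 240 236 236 235 229 151  92  81]
290 [244 243 244 243 239 236 237 228 158 136 138]
298 [250 250 251 250 248 247 248 238 165 138 140]
```

>>> move_arm(
  rows=[
    [[0,0,0.015],-0.001,-1],
    [[0,0,0.03],-0.002,-1],
    [[0,0,0.042],-0.002,-1],
    [[0,0,0.05],-0.002,-1],
    [[0,0,0.054],-0.002,-1],
    [[0,0,0.056],-0.002,-1],
    [[0,0,0.056],-0.002,-1],
    [[0,0,0.056],-0.002,-1],
  ],
)

```text
time_s: 12.3
eef_pos: [0.5309, 0.0875, 0.0426]
tool_rot: [0.59, 0.808, 0.0, 0.0]
contact_force: [0.2, 0.5, -2.2]
width: 0.09
finger_force: 58.7
```

```bash
python3 -c "
from h import *
st()"
```

```text
t 12.3 tcp [0.5309 0.0875 0.0426] yaw 107.76 w 0.09 fixture x,y of tcp rel seat -0.0721 0.0025 F along x,y,z 0.43 -0.36 -2.23 tq [-0.04 -0.    0.04]
```

Not yet in contact. I lower in small steps.

>>> move_arm(
  rows=[
    [[0,0,0.0005],0,-1],
    [[0,0,0.001],0,-1],
    [[0,0,0.0015],0,-1],
    [[0,0,0.002],0,-1],
    [[0,0,0.002],0,-1],
    [[0,0,0.002],0,-1],
    [[0,0,0.002],0,-1],
    [[0,0,0.002],0,-1],
  ],
)

```text
time_s: 13.3
eef_pos: [0.5307, 0.0875, 0.0405]
tool_rot: [0.589, 0.808, -0.0, 0.0]
contact_force: [-2.7, -1.5, 5.1]
width: 0.086
finger_force: 59.4
```

```bash
python3 -c "
from h import *
st()"
```

```text
t 13.3 tcp [0.5307 0.0875 0.0405] yaw 107.76 w 0.086 fixture x,y of tcp rel seat -0.0721 0.0027 F along x,y,z -0.65 3.05 5.1 tq [-0.21  0.65 -0.  ]
```

>>> move_arm(
  rows=[
    [[0,0,-0.0003],0,-1],
    [[0,0.0005,-0.0003],0,-1],
    [[0,0.001,-0.0003],0,-1],
    [[0,0.0015,-0.0003],0,-1],
    [[0,0.002,-0.0003],0,-1],
    [[0,0.0025,-0.0003],0,-1],
    [[0,0.0025,-0.0003],0,-1],
    [[0,0.0025,-0.0003],0,-1],
  ],
)

```text
time_s: 14.3
eef_pos: [0.5331, 0.0883, 0.0405]
tool_rot: [0.589, 0.808, 0.0, -0.0]
contact_force: [-1.1, 0.2, -2.4]
width: 0.084
finger_force: 58.8
```

```bash
python3 -c "
from h import *
st()"
```

```text
t 14.3 tcp [0.5331 0.0883 0.0405] yaw 107.76 w 0.084 fixture x,y of tcp rel seat -0.072 0.0002 F along x,y,z 0.55 0.96 -2.39 tq [ 0.03 -0.05 -0.05]
```

>>> move_arm(
  rows=[
    [[0,0,0.0002],0,-1],
    [[0,0.0002,0.0002],0,-1],
    [[0,0.0004,0.0002],0,-1],
    [[0,0.0006,0.0002],0,-1],
    [[0,0.0006,0.0002],0,-1],
    [[0,0.0006,0.0002],0,-1],
    [[0,0.0006,0.0002],0,-1],
    [[0,0.0006,0.0002],0,-1],
  ],
)

```text
time_s: 15.3
eef_pos: [0.5333, 0.0883, 0.0405]
tool_rot: [0.589, 0.808, -0.0, -0.0]
contact_force: [-4.4, -1.1, 5.1]
width: 0.086
finger_force: 59.6
```

```bash
python3 -c "
from h import *
st()"
```

```text
t 15.3 tcp [0.5333 0.0883 0.0405] yaw 107.76 w 0.086 fixture x,y of tcp rel seat -0.0721 -0.0 F along x,y,z 0.32 4.55 5.1 tq [-0.24  0.99  0.03]
```

>>> move_arm(
  rows=[
    [[0,0.0002,-0.0001],0,-1],
    [[0,0.0004,-0.0001],0,-1],
    [[0,0.0006,-0.0001],0,-1],
    [[0,0.0006,-0.0001],0,-1],
    [[0,0.0006,-0.0001],0,-1],
    [[0,0.0006,-0.0001],0,-1],
    [[0,0.0006,-0.0001],0,-1],
    [[0,0.0006,-0.0001],0,-1],
  ],
)

```text
time_s: 16.3
eef_pos: [0.5334, 0.0883, 0.0405]
tool_rot: [0.59, 0.808, -0.001, -0.0]
contact_force: [-7.0, -2.2, 6.6]
width: 0.082
finger_force: 60.0
```

```bash
python3 - <<'E'
from h import *
st()
im,i=grab('wrist','w5')
cv2.imwrite('pics/w5c.png',cv2.resize(im[70:270,200:330,::-1],None,fx=3,fy=3,interpolation=cv2.INTER_CUBIC))
E
```

```text
t 16.3 tcp [0.5334 0.0883 0.0405] yaw 107.75 w 0.082 fixture x,y of tcp rel seat -0.0721 -0.0001 F along x,y,z 0.03 7.29 6.59 tq [-0.41  1.46  0.02]
```

View pics/w5c.png

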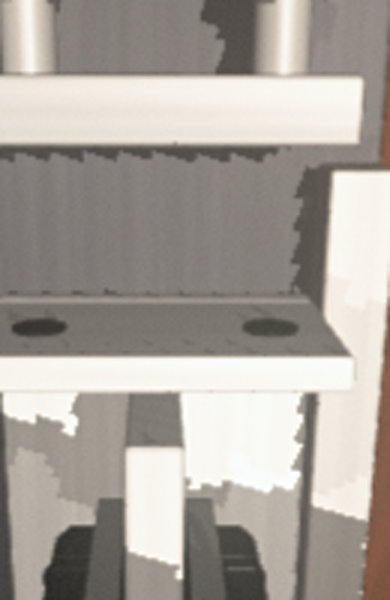

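The view shows the bracket beside the rail: face bottom corner at crop (302,297), rail inner top edge (328,170) to (310,510). Side force has built to 7 N with no further motion, so the bracket touches the rail. I ease off the side and down forces slightly and slide towards the stop.

>>> move_arm(
  rows=[
    [[0,-0.0004,-0.00015],0,-1],
    [[0.004,-0.0004,-0.00015],0,-1],
    [[0.009,-0.0004,-0.00015],0,-1],
    [[0.014,-0.0004,-0.00015],0,-1],
    [[0.019,-0.0004,-0.00015],0,-1],
    [[0.024,-0.0004,-0.00015],0,-1],
    [[0.027,-0.0004,-0.00015],0,-1],
    [[0.027,-0.0004,-0.00015],0,-1],
  ],
)

```text
time_s: 17.35
eef_pos: [0.5255, 0.1128, 0.0405]
tool_rot: [0.59, 0.808, -0.001, 0.0]
contact_force: [-3.9, -5.5, 3.7]
width: 0.088
finger_force: 59.4
```

```bash
python3 - <<'E'
from h import *
_,i=load('w5')
r=lambda fx,fy,z:np.r_[SEAT+fx*UX+fy*UY,z]
p=proj(i,[r(-.0303,-.0293,.012),r(-.0303,-.0299,.012),r(-.0303,-.0293,.026)]);print('pred contact corner crop',((p-[200,70])*3+1).round(0))
st()
E
```

```text
pred contact corner crop [[308. 296.]
 [311. 296.]
 [321. 314.]]
t 17.35 tcp [0.5255 0.1128 0.0405] yaw 107.71 w 0.088 fixture x,y of tcp rel seat -0.0464 -0.0 F along x,y,z -4.02 5.39 3.71 tq [-1.12  0.71  0.07]
```

>>> move_arm(
  rows=[
    [[0.002,0,0],0,-1],
    [[0.004,0,0],0,-1],
    [[0.006,-0.0001,0],0,-1],
    [[0.008,-0.0001,0],0,-1],
    [[0.009,-0.0002,0],0,-1],
    [[0.009,-0.0002,0],0,-1],
    [[0.009,-0.0002,0],0,-1],
    [[0.009,-0.0002,0],0,-1],
  ],
)

```text
time_s: 18.35
eef_pos: [0.5233, 0.12, 0.0406]
tool_rot: [0.59, 0.807, -0.001, 0.001]
contact_force: [-0.8, -9.7, 3.5]
width: 0.09
finger_force: 59.4
```

```bash
python3 - <<'E'
from h import *
st()
im,i=grab('wrist','w6')
cv2.imwrite('pics/w6c.png',cv2.resize(im[70:270,140:340,::-1],None,fx=3,fy=3,interpolation=cv2.INTER_CUBIC))
E
```

```text
t 18.35 tcp [0.5233 0.12   0.0406] yaw 107.64 w 0.09 fixture x,y of tcp rel seat -0.0388 -0.0 F along x,y,z -9.0 3.72 3.5 tq [-1.93  0.3   0.05]
```

View pics/w6c.png

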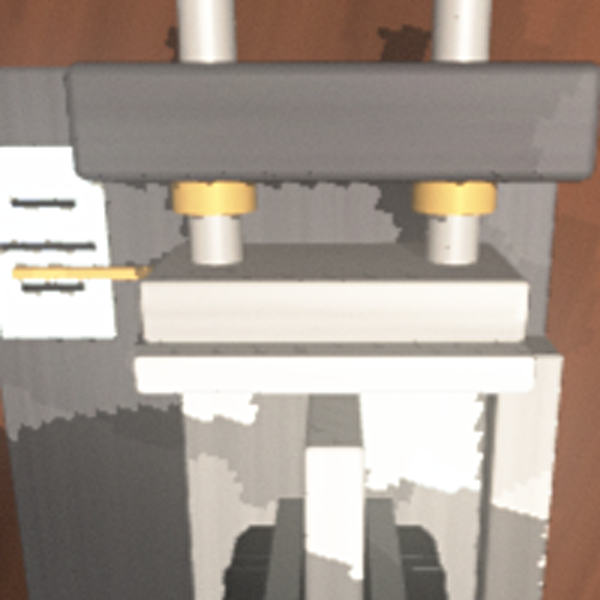

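The pointer is at crop row 272, between the 0 line (287) and the 8 line (246), so travel is about 2.9 mm. The plate and stop edges are parallel and centred on each other (334.5 and 335). I continue the push.

>>> move_arm(
  rows=[
    [[0.001,0,0],0,-1],
    [[0.002,0,0],0,-1],
    [[0.003,0,0],0,-1],
    [[0.004,0,0],0,-1],
    [[0.005,0,0],0,-1],
    [[0.006,0,0],0,-1],
    [[0.006,0,0],0,-1],
    [[0.006,0,0],0,-1],
  ],
)

```text
time_s: 19.4
eef_pos: [0.522, 0.1241, 0.0407]
tool_rot: [0.591, 0.807, -0.002, 0.002]
contact_force: [0.6, -14.1, 5.2]
width: 0.084
finger_force: 59.7
```

```bash
python3 - <<'E'
from h import *
st()
im,i=grab('wrist','w7')
r=lambda fx,fy,z:np.r_[SEAT+fx*UX+fy*UY,z]
# scale strip: rays onto bed; print profile along fx at several fy near scale
for f in('w4','w6','w7'):
    m,i=load(f); m=m.astype(int)
    for fy in(.043,.047,.050):
        xs=np.arange(-.008,.030,.001)
        uv=proj(i,[r(x,fy,.012) for x in xs]).astype(np.float32)
        v=cv2.remap(m.astype(np.uint8),uv[:,0],uv[:,1],cv2.INTER_LINEAR).reshape(-1,3).astype(int)
        print(f,fy,'blue',v[:,0].tolist())
E
```

```text
t 19.4 tcp [0.522  0.1241 0.0407] yaw 107.57 w 0.084 fixture x,y of tcp rel seat -0.0345 -0.0 F along x,y,z -13.64 3.73 5.25 tq [-2.93  0.05  0.15]
w4 0.043 blue [131, 131, 133, 134, 137, 134, 134, 130, 134, 135, 132, 126, 123, 141, 123, 141, 140, 135, 137, 136, 134, 135, 132, 135, 138, 140, 137, 139, 136, 123, 133, 133, 134, 124, 97, 92, 94, 91]
w4 0.047 blue [132, 132, 140, 227, 255, 254, 254, 254, 254, 254, 254, 255, 190, 145, 211, 255, 254, 254, 254, 254, 239, 145, 203, 254, 254, 254, 254, 254, 254, 254, 254, 254, 254, 254, 255, 229, 236, 255]
w4 0.05 blue [130, 128, 125, 218, 255, 254, 254, 254, 254, 254, 255, 228, 169, 141, 169, 248, 254, 254, 254, 255, 244, 134, 222, 255, 254, 254, 254, 254, 233, 136, 225, 255, 254, 254, 254, 254, 254, 254]
w6 0.043 blue [138, 138, 139, 138, 138, 138, 137, 137, 137, 138, 136, 138, 139, 139, 141, 146, 129, 122, 138, 141, 139, 137, 137, 139, 139, 139, 139, 139, 136, 126, 138, 140, 136, 110, 118, 131, 132, 130]
w6 0.047 blue [138, 135, 171, 253, 254, 254, 254, 254, 254, 254, 254, 254, 254, 254, 247, 149, 132, 189, 254, 255, 166, 143, 247, 254, 25
[... 185 characters left out ...]
, 131, 250, 254, 254, 254, 254, 255, 189, 136, 250, 254, 254, 255, 255, 255, 255, 255]
w7 0.043 blue [141, 140, 143, 145, 143, 142, 142, 141, 143, 143, 142, 143, 144, 142, 145, 145, 141, 142, 144, 151, 145, 119, 140, 143, 142, 142, 143, 142, 140, 140, 143, 139, 114, 124, 135, 132, 132, 135]
w7 0.047 blue [142, 141, 182, 255, 254, 254, 254, 254, 254, 254, 254, 254, 254, 254, 254, 254, 254, 255, 240, 156, 144, 159, 255, 255, 254, 254, 254, 254, 254, 254, 254, 255, 158, 123, 134, 134, 133, 135]
w7 0.05 blue [138, 138, 186, 255, 254, 254, 254, 254, 254, 254, 254, 255, 165, 135, 239, 255, 254, 255, 251, 160, 145, 161, 255, 254, 254, 254, 254, 255, 189, 166, 255, 254, 255, 255, 255, 255, 255, 251]
```

>>> move_arm(
  rows=[
    [[0.0002,0,0],0,-1],
    [[0.0005,0,0],-0.001,-1],
    [[0.0005,0,0],-0.001,-1],
    [[0.0005,0,0],-0.001,-1],
    [[0.0005,0,0],-0.001,-1],
    [[0.0005,0,0],-0.001,-1],
    [[0.0005,0,0],-0.001,-1],
    [[0.0005,0,0],-0.001,-1],
  ],
)

```text
time_s: 20.45
eef_pos: [0.5219, 0.1242, 0.0407]
tool_rot: [0.59, 0.807, -0.002, 0.002]
contact_force: [0.4, -16.3, 4.6]
width: 0.083
finger_force: 59.7
```

```bash
python3 - <<'E'
from h import *
s,M=st(); print('tool x z-comp (mrad)',M[2,0]*1e3,'tool y z-comp',M[2,1]*1e3)
im,i=grab('wrist','w8')
r=lambda fx,fy,z:np.r_[SEAT+fx*UX+fy*UY,z]
m,i=load('w8')
for fy in(.0485,.050,.0515):
    xs=np.arange(.002,.024,.0005)
    uv=proj(i,[r(x,fy,.012) for x in xs]).astype(np.float32)
    v=cv2.remap(m,uv[:,0],uv[:,1],cv2.INTER_LINEAR).reshape(-1,3).astype(int)
    print(fy,[tuple(a) for a in v[:,[0,2]].tolist()])
cv2.imwrite('pics/w8c.png',cv2.resize(im[80:240,130:340,::-1],None,fx=3.7,fy=3.7,interpolation=cv2.INTER_CUBIC))
E
```

```text
t 20.45 tcp [0.5219 0.1242 0.0407] yaw 107.63 w 0.083 fixture x,y of tcp rel seat -0.0344 -0.0 F along x,y,z -15.63 4.49 4.57 tq [-3.24 -0.01  0.06]
tool x z-comp (mrad) -5.16361024916481 tool y z-comp -0.6435859588219692
0.0485 [(254, 254), (254, 254), (255, 254), (255, 255), (255, 255), (255, 255), (254, 254), (255, 255), (255, 254), (255, 254), (254, 254), (254, 254), (254, 254), (254, 254), (255, 254), (255, 254), (255, 254), (224, 253), (167, 251), (148, 252), (144, 250), (127, 218), (160, 195), (217, 219), (255, 255), (255, 255), (254, 254), (254, 254), (254, 254), (254, 254), (254, 254), (254, 254), (254, 254), (254, 254), (254, 254), (254, 254), (255, 255), (255, 255), (255, 255), (255, 255), (255, 255), (255, 254), (255, 255), (255, 255)]
0.05 [(254, 254), (255, 255), (255, 255), (230, 229), (163, 166), (120, 128), (137, 146), (191, 203), (228, 234), (249, 250), (255, 255), (255, 254), (254, 254), (254, 254), (255, 254), (255, 254), (255, 254), (224, 253), (168, 252), (148, 252), (146, 251), (127, 218), (165, 199), (222, 223), (255, 255), (255, 255), (254, 254), (254, 254), (254, 254), (254, 254), (254, 254), (254, 254), (254, 254), (255, 254), (255, 255), (254, 254), (195, 194), (151, 150), (169, 167), (223, 220), (255, 255), (255, 255), (254, 254), (254, 254)]
0.0515 [(255, 254), (255, 255), (255, 255), (195, 198), (129, 133), (117, 120), (170, 170), (253, 251), (255, 254), (255, 255), (255, 255), (254, 254), (254, 254), (254, 254), (254, 254), (255, 254), (255, 254), (225, 253), (169, 252), (149, 252), (146, 251), (128, 218), (165, 199), (220, 223), (255, 255), (255, 255), (254, 254), (254, 254), (254, 254), (254, 254), (254, 254), (254, 254), (254, 254), (255, 255), (255, 255), (216, 228), (135, 144), (100, 104), (141, 141), (214, 212), (255, 255), (255, 255), (254, 254), (254, 254)]
```

View pics/w8c.png

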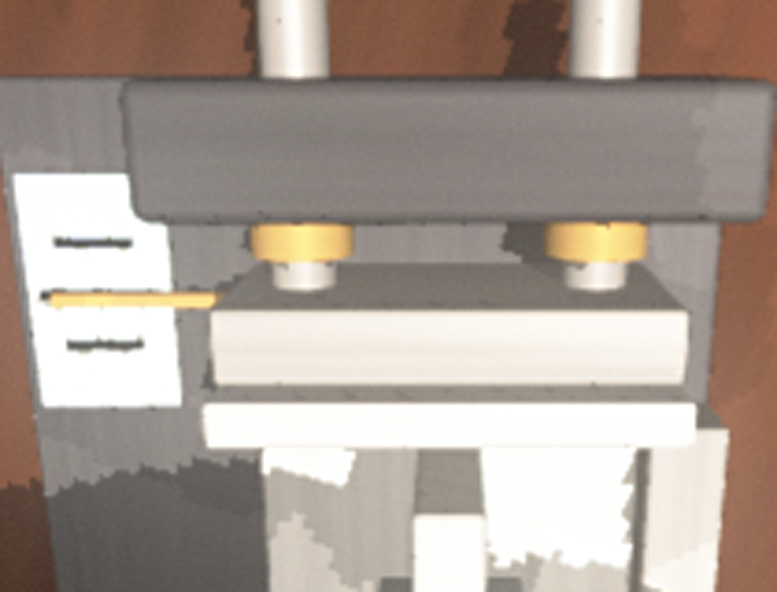

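The pointer bar at crop row 300 covers the long middle line (about 297). With parallax, travel is about 7.8 mm, short of the end, and the brass collars are still off the block side. The plate is parallel to the stop and the bracket is on the rail. One hold call to check it is steady, then I hand in.

>>> move_arm(
  rows=[
    [[0.0001,0,0],0,-1],
    [[0.0001,0,0],0,-1],
    [[0.0001,0,0],0,-1],
    [[0.0001,0,0],0,-1],
    [[0.0001,0,0],0,-1],
    [[0.0001,0,0],0,-1],
    [[0.0001,0,0],0,-1],
    [[0.0001,0,0],0,-1],
  ],
)

```text
time_s: 21.5
eef_pos: [0.5219, 0.1242, 0.0407]
tool_rot: [0.59, 0.807, -0.002, 0.002]
contact_force: [0.5, -16.5, 4.7]
width: 0.083
finger_force: 59.7
```

```bash
python3 - <<'E'
from h import *
s,M=st(); print(M[2,0]*1e3)
im,i=grab('wrist','w9')
a,_=load('w8');b,_=load('w9')
print('change vs w8, max in pointer area',cv2.absdiff(a,b)[120:180,130:200].max(), 'time',robot.get_state()['time_s'])
if abs(s['contact_force'][:2]@UX)<19: print(robot.sign_off())
E
```

```text
t 21.5 tcp [0.5219 0.1242 0.0407] yaw 107.63 w 0.083 fixture x,y of tcp rel seat -0.0344 -0.0 F along x,y,z -15.89 4.48 4.73 tq [-3.22 -0.03  0.04]
-5.210030204714432
change vs w8, max in pointer area 58 time 21.55
the job is handed in; nothing more can be done
None
```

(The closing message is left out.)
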